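# Lay the copper vase down on the leather board

### The arm

A 6-joint arm with a two-finger parallel gripper is mounted at the origin on the work surface. World frame = base frame: x ahead of the robot, y to its left, z up, the work surface at z = 0. Lengths are in mm, angles in rad, forces in N, time in s.
With the tool pointing down it reaches from about 275 to 825 mm from the base axis. Payload 4.9 kg.
Tool frame: the origin (TCP) lies at the very end of the fingers, on their centre line; the grasp point (between the pads) lies 19 mm behind it; z points along the fingers, y is the line along which they close (so a half turn about z gives the same grasp; the last joint's range is limited). The gripper opens to 85 mm and grips with 20 to 120 N. Pads are 22 mm wide; open, the fingers measure 114 mm over their backs; the gripper's body (76 mm by 85 mm) begins 54 mm behind the grasp point. The pads swing forward as they close: fully open they stand 13 mm farther back than shut.
Start: joints at [-1.379, 0.326, -0.193, 1.052, 0, 1.437], TCP at [176.049, -521.081, 231.281] pointing down, gripper open.
Joint ranges: [-2.65, 2.65], [-0.97, 1.79], [-1.3, 1.35], [-1.93, 2.1], [-1.47, 1.37], [-3.14, 3.14]. Speed limits (rad/s): [2.57, 2.57, 3.14, 3.14, 3.14, 3.14].

### API

Orientations are given as [roll, pitch, yaw] about the fixed x, y, z axes, in that order (R = Rz(yaw) Ry(pitch) Rx(roll)).
In Python, from bench import bot, solve_ik, imaging gives the robot as it stands. Calls block until the motion is done:
- bot.move_ptp(position, orientation): joint-space move of the TCP to a pose.
- bot.movel(position, rot=None, max_speed=150, threshold=None): straight line of the TCP; rot=None keeps the orientation; max_speed is the mean speed in mm/s. With threshold (N) it stops when the force on the tool has changed by that much, and returns True; else False.
- bot.move_j(angles): joint-space move.
- bot.grip(opening, effort=None): opening from 0.0 (shut) to 1.0 (fully open); effort is the grip in N (None keeps the last); returns when the fingers have stopped.
- bot.dwell(seconds).
- solve_ik(position, orientation): joint angles nearest the present ones, or None.
- bot.get_state(): the state.
- imaging.capture(name): name is "side" or "top" or "wrist"; returns the picture (480x640x3 uint8, blue, green, red); there is no depth.
- imaging.camera_model(name): a dict with "K" (3x3 intrinsics, pixels), "position" and "rotation" of the camera in the world. Camera axes: x right, y up, looking along -z (the intrinsics and any distortion apply to the point x, -y, -z); pixel columns grow to the right and rows downward; lengths in mm; the calibration is good to about 2 mm. A picture is of the moment at which its call begins: read the wrist's pose just before it. camera_model takes no time and is no camera call; for the wrist camera it gives the pose at the moment of the call.
A pose or a line that the arm cannot do raises bot.IKError and nothing moves.
- bot.sign_off(): hands the job in; it is judged then, once.
The state is a dict: "t": time; "qpos": joint angles; "joint_velocities": joint speeds; "effort": joint torques, N m; "tcp_pos": TCP position; "orientation": TCP orientation; "contact_force": force on the tool from outside, world axes, zero at the start; "wrist_torque": the same for the moment, N m; "opening": opening from 0.0 (shut) to 1.0 (fully open); "gripper_force": force on a finger pad.
Only numpy, scipy, OpenCV 4.12 (cv2) and the standard library are available. Lean on these libraries where they do the work, as an engineer would, in place of code of your own. Each camera call takes 0.05 s, during which the arm holds its last target. There are 200 camera calls.

### The job

With the fingertips only, slide the small round tin sideways along the leather board, clear of the place where the tall copper vase will lie, and leave it standing on the board. Then hook a finger inside the vase's mouth, tip the vase towards the robot over the board's brass edge, which stops its foot, and let it down gently all the way, so that it lies flat on its side on the leather, square to the brass edge, mouth towards the robot and foot still at that edge. The vase is soft sheet metal: do not squeeze, lift or carry it or the tin, and leave everything else where it is.

Things in the scene. Friction and masses are not known exactly. Their poses are not given: they have to be found in the camera images.
- vase: Open-topped rectangular copper vase, brass bands: 66 mm deep (x), 92 wide (y), 160 tall (z), walls 3 mm, mouth 60 x 86 inside, 157 deep, empty, about 0.55 kg. Origin: centre of its underside. It starts upright on the bench 1 to 5 mm behind the brass edge, square to it within 0.04 rad, x away from the robot. Tipped to the robot it balances at about 22 degrees. Laid as wanted, x points up, z to the robot.
- vase_mouth (a point): Centre of the vase's open mouth, in the plane of the rim (160 mm above its underside).
- vase_edge (a point): Middle of the vase's bottom edge on the robot's side, 33 mm from the centre of its underside. In tipping, the vase's face turns on the brass edge's top corner, 16 mm above this edge, so about 16 mm of the foot overhangs the brass edge when it lies.
- board: Fixed laying board, brown leather top, 16 mm thick, 200 mm deep, 360 mm wide, with a brass strip along its far edge (the stop, a square step 16 mm high). Origin: on the bench below the middle of the brass edge; x horizontal, square to that edge, away from the robot (leather from x = 0 to -200 mm); y along the edge; z up. Turned up to 0.2 rad.
- tin_center (a point): Centre of the small round silver-coloured tin, 56 mm diameter, 35 mm tall, 0.09 kg, standing on the leather in front of the vase, where the vase will come down; the point is 17.5 mm above its underside. Clear means that it no longer overlaps the 92 mm wide strip in front of the vase, with some 10 mm to spare.
- bottle_center (a point): Brown glass bottle with white cap, 50 mm diameter, 115 mm tall, standing on the bench behind the brass edge on one side of the vase; the point is at its centre. Leave alone.
- jar_center (a point): Clear jar with steel lid, 60 mm diameter, 65 mm tall, standing on the bench behind the brass edge on the other side of the vase; the point is at its centre. Leave alone.
- hammer_mid (a point): Hammer lying on the bench to the right; a point near its middle, about 10 mm up. Leave alone.
- graver_mid (a point): Orange-handled graver (like a screwdriver), 170 mm long, lying on the bench to the left; a point near its middle. Leave alone.
- tray_mid (a point): Red open tin tray, 90 x 65 x 16 mm, with small metal pieces, lying on the bench to the left; its centre. Leave alone.
- pliers_mid (a point): Pliers with red handles, about 150 mm long, lying on the bench to the right; a point near their joint. Leave alone.
- tin: The same tin; origin at the centre of its underside.
Mind the look-alikes: they are no part of the job. Of the things shaped like the tin, the aluminium one is meant.

How it is judged (in metres and radians):
On the way, in this order (a step that is already met when the one before it is completed fails the run):
1. the tin is clear of the strip in front of the vase, while the vase still stands upright ((y of tin_center in the frame of vase above 0.078 m or y of tin_center in the frame of vase below -0.078 m) and angle between vase's own z axis and vertical below 0.15 rad), for 0.2 s.
2. the vase lies on its side on the board (angle between vase's own z axis and vertical above 1.5 rad and height (world z) of vase below 0.058 m), for 0.1 s.
At the end, for the whole second after the job is handed in: The vase lies at rest flat on its side on the leather (within 0.06 rad), mouth towards the robot, its length within 0.15 rad of square to the brass edge, its foot end from 4 mm inside to 45 mm beyond the brass edge; the tin stands upright on the board without touching the vase (angle between vase's own z axis and vertical between 1.51 and 1.63 rad and angle between vase's own x axis and vertical below 0.06 rad and height (world z) of vase below 0.056 m and angle between the z axis of vase and the x axis of board, either way round below 0.15 rad and x of vase in the frame of board between -0.004 and 0.045 m and x of vase_mouth in the frame of board below -0.1 m and y of vase in the frame of board between -0.13 and 0.13 m and linear speed of vase below 0.02 m/s and angular speed of vase below 0.1 rad/s and angle between tin_center's own z axis and vertical below 0.08 rad and height (world z) of tin_center between 0.029 and 0.038 m and contact force between tin and vase below 0.05 N).
It fails at once if the vase is dropped: it turns faster than 3.2 rad/s while coming down through the last 25 degrees (angle between vase's own z axis and vertical above 1.13 rad and angular speed of vase above 3.2 rad/s).
It fails at once if the vase is lifted or carried (the edge it tips about rises 35 mm above the bench) (height (world z) of vase_edge above 0.035 m).
It fails at once if the vase is squeezed or pushed with more than 40 N (contact force between vase and the fingers above 40 N).
It fails at once if the tin is lifted off the board or knocked over (height (world z) of tin_center above 0.045 m or angle between tin_center's own z axis and vertical above 0.5 rad).
It fails at once if a bystander is disturbed: bottle or jar moved more than 20 mm, or hammer, graver, tray or pliers more than 30 mm (distance of any of bottle_center, jar_center from where it was at the start of the episode above 0.02 m or distance of any of hammer_mid, graver_mid, tray_mid, pliers_mid from where it was at the start of the episode above 0.03 m).
It also fails if it takes over 64 s, if anything falls off the work surface, if the arm or the gripper's body presses on something with over 40 N, if the wrist force passes 120 N, or if a joint passes its speed limit or range.

## Working session

There is one attempt and no reset: what is moved stays moved. The work goes in short steps, each a Python script; the robot and the scene stay as the last script left them, time stands still between calls to the robot, and variables do not carry over. Pictures are saved under pics/ and viewed, at most 10 in all, crops included, and the job is handed in when it is done.

```bash
mkdir -p pics; ls
python3 - <<'E'
from bench import bot, solve_ik, imaging
import cv2
for n in ("top","side"):
    cv2.imwrite(f"pics/{n}0.png",imaging.capture(n))
    m=imaging.camera_model(n); print(n,m)
print(bot.get_state())
E
```

```text
pics
top {'K': array([[576.17232192,   0.        , 317.06625604],
       [  0.        , 576.17232192, 244.2830806 ],
       [  0.        ,   0.        ,   1.        ]]), 'position': array([ 357.52928487,   30.85706856, 1516.36354525]), 'rotation': array([ 0.13881616, -0.01880936, -1.59040359])}
side {'K': array([[461.76819307,   0.        , 315.32683901],
       [  0.        , 461.76819307, 243.91855586],
       [  0.        ,   0.        ,   1.        ]]), 'position': array([464.19390696, 865.35293343, 876.85260342]), 'rotation': array([ 8.54439486e-01, -2.59564010e-03, -3.04143073e+00])}
{'t': 0.1, 'qpos': array([-1.37920666e+00,  3.26858973e-01, -1.93474050e-01,  1.05201321e+00,
        9.53979179e-06,  1.43659632e+00]), 'joint_velocities': array([ 0.00047626, -0.00131517,  0.00307923, -0.00041399,  0.00172653,
       -0.00021911]), 'effort': array([ 1.19279612e-03, -4.44237864e+01,  2.63038051e+01,  7.86889315e-03,
       -1.24728545e-04,  9.74343273e-08]), 'tcp_pos': array([ 175.94510662, -520.54959239,  230.58975445]), 'orientation': array([-3.14005796e+00, -2.16826999e-04,  3.25789499e-01]), 'contact_force': array([ 0.11533497, -0.17198179, -0.53282271]), 'wrist_torque': array([0.00636598, 0.00796404, 0.06692169]), 'gripper_force': 0.0, 'opening': 0.9979494083380706}
```

View pics/top0.png

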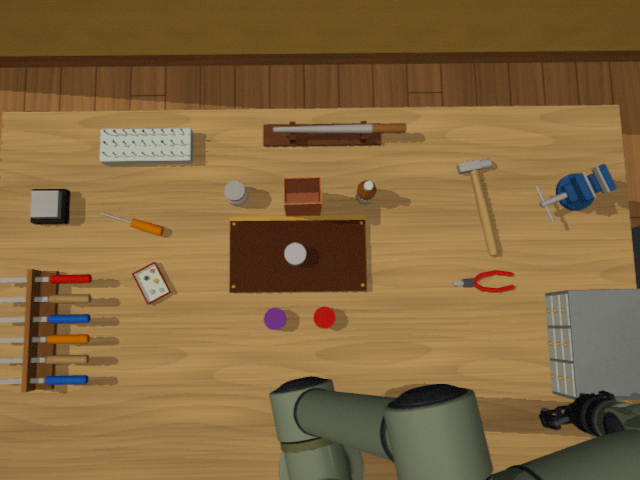

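View pics/side0.png

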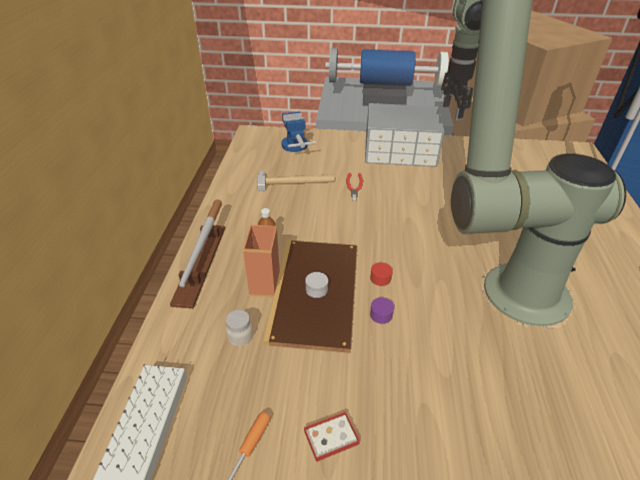

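The top view shows the vase at (303,196), with the silver tin on the leather at (295,254). Things that could be taken for the tin are the purple tin (275,319), the red tin (325,317) and the jar with its steel lid (235,192). I choose (295,254) because it's aluminium and on the leather. The bottle is at (367,190). Next I'll measure positions and make one close crop.

```bash
cat > h.py <<'E'
import numpy as np, cv2
from scipy.spatial.transform import Rotation as Ro
from bench import bot, solve_ik, imaging
def ray(n,uv,m=None):
    m=m or imaging.camera_model(n); R=Ro.from_euler('xyz',m['rotation']).as_matrix()
    d=np.linalg.inv(m['K'])@np.array([uv[0],uv[1],1.]); return np.array(m['position']),R@(d*[1,-1,-1])
def onz(n,uv,z,m=None):
    p,d=ray(n,uv,m); return p+d*(z-p[2])/d[2]
def proj(n,P,m=None):
    m=m or imaging.camera_model(n); R=Ro.from_euler('xyz',m['rotation']).as_matrix()
    c=(R.T@(np.array(P,float)-m['position']))*[1,-1,-1]; c=m['K']@c; return c[:2]/c[2]
def blobs(mask,amin=60):
    mask=mask.astype(np.uint8)*255
    cs,_=cv2.findContours(mask,cv2.RETR_EXTERNAL,cv2.CHAIN_APPROX_NONE)
    return sorted([c for c in cs if cv2.contourArea(c)>amin],key=cv2.contourArea,reverse=True)
E
python3 - <<'E'
from h import *
im=cv2.imread("pics/top0.png"); hsv=cv2.cvtColor(im,cv2.COLOR_BGR2HSV)
sub=np.zeros(im.shape[:2],bool); sub[170:300,215:390]=1
H,S,V=[hsv[...,i].astype(int) for i in range(3)]
for p in [(303,178),(303,195),(303,210),(260,219),(295,254),(260,270),(295,262),(250,205),(235,190)]: print(p,hsv[p[1],p[0]])
leath=blobs((V<80)&sub)
for c in leath[:3]:
    r=cv2.minAreaRect(c); print('leather',r,[onz('top',q,16).round(1) for q in cv2.boxPoints(r)])
sil=blobs((S<60)&(V>110)&sub,30)
for c in sil: print('silver',cv2.minEnclosingCircle(c),onz('top',cv2.minEnclosingCircle(c)[0],51).round(1))
cv2.imwrite("pics/crop1.png",cv2.resize(im[170:300,215:390],None,fx=4.5,fy=4.5,interpolation=cv2.INTER_CUBIC))
E
```

```text
(303, 178) [ 10 181 128]
(303, 195) [ 10 181 138]
(303, 210) [ 10 187  86]
(260, 219) [ 20 176 178]
(295, 254) [ 15  18 167]
(260, 270) [ 10 195  68]
(295, 262) [ 18  18 170]
(250, 205) [ 19 141 125]
(235, 190) [ 18  28 153]
leather ((297.25830078125, 255.67977905273438), (70.70205688476562, 135.3679962158203), 89.30130767822266) [array([632.1, 229.2,  16. ]), array([ 630.7, -128.5,   16. ]), array([ 443.7, -124.9,   16. ]), array([445.9, 226.7,  16. ])]
silver ((294.6755065917969, 253.1854248046875), 11.14069938659668) [539.7  57.1  51. ]
silver ((234.4644317626953, 191.20750427246094), 10.802571296691895) [704.4 210.9  51. ]
silver ((368.131591796875, 185.3947296142578), 4.88448429107666) [ 714.6 -137.1   51. ]
```

View pics/crop1.png

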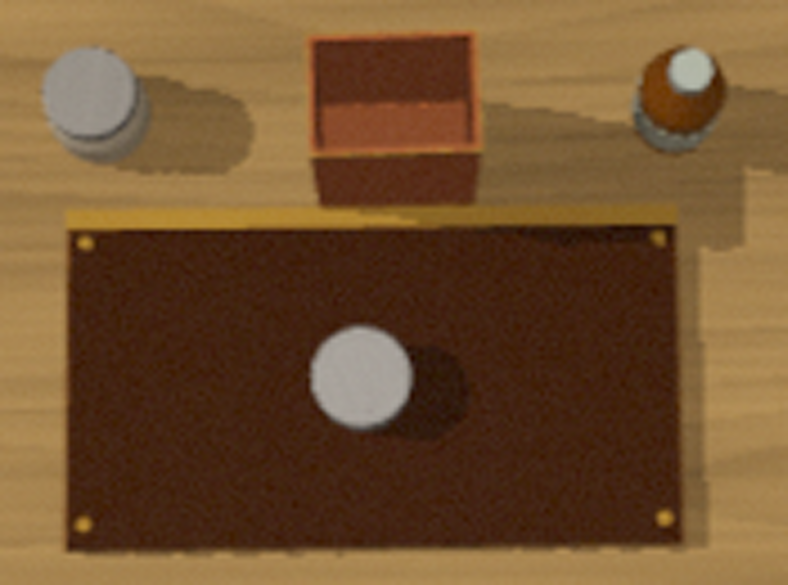

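The crop confirms the silver aluminium tin at crop (361,377). The vase rim corners are at crop (308,35), (476,31), (482,150), (311,155), and the brass far edge runs from (66,211) to (677,206).

Run:
```python
from h import *
f=lambda c:((c[0]+.5)/4.5-.5+215,(c[1]+.5)/4.5-.5+170)
rim=[onz('top',f(c),160)for c in [(308,35),(476,31),(482,150),(311,155)]]
for r in rim: print('rim',r.round(1))
print('size',[np.linalg.norm(rim[i]-rim[(i+1)%4]).round(1) for i in range(4)],'centre',np.mean(rim,0).round(1))
for a,b in ((0,1),(3,2)): 
    d=rim[a]-rim[b]; print('yaw of vase y',np.arctan2(-d[0],d[1]).round(3))
br=[onz('top',f(c),16) for c in [(66,211),(677,206)]]
d=br[0]-br[1]; print('brass',[b.round(1) for b in br],np.linalg.norm(d).round(1),'yaw',np.arctan2(-d[0],d[1]).round(3))
tin=onz('top',f((361,377)),51); print('tin',tin.round(1))
for n,P in (('tin top',tin),('rim mid',np.mean(rim,0)),('brassL',br[0]),('brassR',br[1])): print(n,'-> side px',proj('side',P).round(1))
print('jar',onz('top',f((91,93)),65).round(1),'bottle cap',onz('top',f((691,70)),115).round(1))
s=cv2.imread('pics/side0.png');cv2.imwrite('pics/side_c.png',cv2.resize(s[200:360,215:395],None,fx=3.7,fy=3.7,interpolation=cv2.INTER_CUBIC))
```

```text
rim [710.9  80.5 160. ]
rim [711.8  -9.6 160. ]
rim [646.6 -11.5 160. ]
rim [645.3  79.7 160. ]
size [np.float64(90.2), np.float64(65.3), np.float64(91.2), np.float64(65.7)] centre [678.6  34.8 160. ]
yaw of vase y 0.01
yaw of vase y 0.014
brass [array([644.6, 228.8,  16. ]), array([ 641.8, -130.3,   16. ])] 359.1 yaw -0.008
tin [539.1  56.7  51. ]
tin top -> side px [317.  279.7]
rim mid -> side px [260.3 237.1]
brassL -> side px [263.7 340.7]
brassR -> side px [287.7 239.4]
jar [703.5 208.2  65. ] bottle cap [ 699.6 -129.8  115. ]
```

View pics/side_c.png

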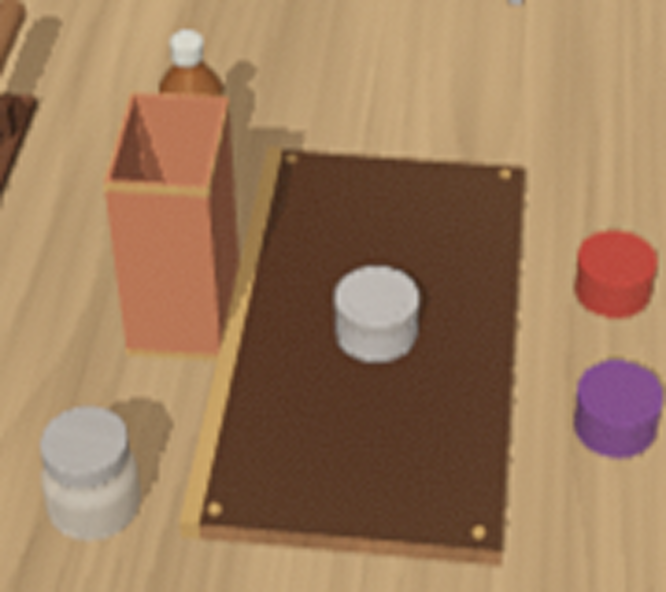

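The side view agrees with the top view to about 1 px for the tin top (317,280) and the rim centre. The vase mouth centre is at about (679,35), with its front face about 2 mm behind the brass edge (x≈643.5). The tin is at (539,57), 35 mm tall, and I'll slide it to +y (left).

For the vase, the plan is to straddle its back wall loosely, with one finger inside and one behind. The tool then follows the tipping arc around the brass corner, ending inclined. First I'll check the IK.

```bash
cat >> h.py <<'E'
XB,YV=643.5,34.8
def pose(th,phi,L,ys=1,lat=0.):
    """TCP pose with back wall (rim) on the tool axis, L mm inside; lat shifts the tool along its outward lateral"""
    c,s=np.cos(th),np.sin(th)
    rim=np.array([XB+64.5*c-144*s,YV,16+64.5*s+144*c])
    tz=np.array([np.sin(phi),0,-np.cos(phi)]); lt=np.array([np.cos(phi),0,np.sin(phi)])
    R=Ro.from_euler('y',-phi)*Ro.from_euler('xyz',[np.pi,0,ys*np.pi/2])
    return rim+L*tz+lat*lt, R.as_euler('xyz')
E
python3 - <<'E'
from h import *
for ys in (1,-1):
    for d in ((539,5,150),(539,5,24),(539,93,24)): print(ys,d,np.round(solve_ik(d,[np.pi,0,ys*np.pi/2]),2))
    for pe in (60,70,80):
        out=[]
        for t in (0,20,45,70,90):
            p,o=pose(np.radians(t),np.radians(t*pe/90),20,ys); q=solve_ik(p,o); out.append((p.round(0).tolist(),None if q is None else np.round(q,2).tolist()))
        print(ys,pe,*out,sep='\n  ')
E
```

```text
1 (539, 5, 150) [-0.13  0.38 -0.34  0.85  0.    1.44]
1 (539, 5, 24) [-0.13  0.54 -0.47  0.56  0.    1.44]
1 (539, 93, 24) [ 0.04  0.55 -0.45  0.57  0.    1.61]
1
  60
  ([708.0, 35.0, 140.0], [-0.05, 0.69, 0.16, 1.05, 0.0, 1.52])
  ([659.0, 35.0, 154.0], [-0.07, 0.42, -0.29, 0.63, 0.02, 1.51])
  ([597.0, 35.0, 146.0], [-0.09, 0.21, -0.78, 0.06, 0.04, 1.49])
  ([545.0, 35.0, 112.0], [-0.12, 0.28, -1.24, -0.77, 0.09, 1.49])
  ([517.0, 35.0, 71.0], None)
1
  70
  ([708.0, 35.0, 140.0], [-0.05, 0.69, 0.16, 1.05, 0.0, 1.52])
  ([660.0, 35.0, 154.0], [-0.07, 0.4, -0.33, 0.56, 0.02, 1.51])
  ([599.0, 35.0, 147.0], [-0.09, 0.19, -0.87, -0.1, 0.05, 1.5])
  ([547.0, 35.0, 114.0], None)
  ([518.0, 35.0, 74.0], None)
1
  80
  ([708.0, 35.0, 140.0], [-0.05, 0.69, 0.16, 1.05, 0.0, 1.52])
  ([661.0, 35.0, 154.0], [-0.07, 0.38, -0.38, 0.5, 0.02, 1.51])
  ([600.0, 35.0, 148.0], [-0.1, 0.19, -0.96, -0.28, 0.06, 1.5])
  ([548.0, 35.0, 117.0], None)
  ([519.0, 35.0, 77.0], None)
-1 (539, 5, 150) [-0.13  0.38 -0.34  0.85  0.   -1.7 ]
-1 (539, 5, 24) [-0.13  0.54 -0.47  0.56  0.   -1.7 ]
-1 (539, 93, 24)
[... 167 characters left out ...]
, -1.64])
  ([597.0, 35.0, 146.0], [-0.09, 0.21, -0.78, 0.06, 0.04, -1.65])
  ([545.0, 35.0, 112.0], [-0.12, 0.28, -1.24, -0.77, 0.09, -1.65])
  ([517.0, 35.0, 71.0], None)
-1
  70
  ([708.0, 35.0, 140.0], [-0.05, 0.69, 0.16, 1.05, 0.0, -1.63])
  ([660.0, 35.0, 154.0], [-0.07, 0.4, -0.33, 0.56, 0.02, -1.64])
  ([599.0, 35.0, 147.0], [-0.09, 0.19, -0.87, -0.1, 0.05, -1.65])
  ([547.0, 35.0, 114.0], None)
  ([518.0, 35.0, 74.0], None)
-1
  80
  ([708.0, 35.0, 140.0], [-0.05, 0.69, 0.16, 1.05, 0.0, -1.63])
  ([661.0, 35.0, 154.0], [-0.07, 0.38, -0.38, 0.5, 0.02, -1.64])
  ([600.0, 35.0, 148.0], [-0.1, 0.19, -0.96, -0.28, 0.06, -1.64])
  ([548.0, 35.0, 117.0], None)
  ([519.0, 35.0, 77.0], None)
```

```bash
sed -i '/^def pose/,$d' h.py
cat >> h.py <<'E'
def pose(th,phi,L,beta=0.,ys=1,lat=0.,dx=0.):
    """TCP pose: back-wall rim point on the tool axis, tip L mm past it; phi tilts the tool in the tipping plane,
    beta leans it sideways about its closing axis; lat shifts it away along the wall's outward normal"""
    c,s=np.cos(th),np.sin(th)
    rim=np.array([XB+64.5*c-144*s+dx,YV,16+64.5*s+144*c])
    n=np.array([np.cos(phi),0,np.sin(phi)])
    R=Ro.from_rotvec(beta*n)*Ro.from_euler('y',-phi)*Ro.from_euler('xyz',[np.pi,0,ys*np.pi/2])
    return rim+L*R.as_matrix()[:,2]+lat*n, R.as_euler('xyz')
E
python3 - <<'E'
from h import *
r=np.radians
print(Ro.from_euler('xyz',pose(0,0,20,r(30))[1]).as_matrix().round(2))
for b in (-60,-45,-30,-15,0,15,30,45,60):
    print(b,[(L,t,max([f for f in range(20,91,5) if solve_ik(*pose(r(t),r(f),L,r(b))) is not None],default=None)) for L in (15,25,35) for t in (60,75,90)])
E
```

```text
[[ 0.    1.    0.  ]
 [ 0.87 -0.    0.5 ]
 [ 0.5   0.   -0.87]]
-60 [(15, 60, 80), (15, 75, 75), (15, 90, 75), (25, 60, 80), (25, 75, 75), (25, 90, 75), (35, 60, 85), (35, 75, 80), (35, 90, 75)]
-45 [(15, 60, 80), (15, 75, 80), (15, 90, 80), (25, 60, 80), (25, 75, 80), (25, 90, 80), (35, 60, 80), (35, 75, 80), (35, 90, 75)]
-30 [(15, 60, 75), (15, 75, 65), (15, 90, 60), (25, 60, 75), (25, 75, 70), (25, 90, 60), (35, 60, 75), (35, 75, 70), (35, 90, 65)]
-15 [(15, 60, 55), (15, 75, 50), (15, 90, 45), (25, 60, 55), (25, 75, 50), (25, 90, 45), (35, 60, 60), (35, 75, 50), (35, 90, 45)]
0 [(15, 60, 50), (15, 75, 45), (15, 90, 40), (25, 60, 50), (25, 75, 45), (25, 90, 40), (35, 60, 55), (35, 75, 45), (35, 90, 40)]
15 [(15, 60, 55), (15, 75, 50), (15, 90, 45), (25, 60, 55), (25, 75, 50), (25, 90, 45), (35, 60, 55), (35, 75, 50), (35, 90, 45)]
30 [(15, 60, 65), (15, 75, 60), (15, 90, 55), (25, 60, 70), (25, 75, 60), (25, 90, 55), (35, 60, 75), (35, 75, 60), (35, 90, 55)]
45 [(15, 60, 75), (15, 75, 70), (15, 90, 70), (25, 60, 80), (25, 75, 75), (25, 90, 70), (35, 60, 80), (35, 75, 75), (35, 90, 75)]
60 [(15, 60, 70), (15, 75, 75), (15, 90, 85), (25, 60, 70), (25, 75, 70), (25, 90, 75), (35, 60, 65), (35, 75, 70), (35, 90, 75)]
```

Run:
```python
from h import *
r=np.radians
for b in (35,40,45):
  for t,L in ((60,23),(75,23),(90,23)): print(b,t,max(f for f in range(20,91,2) if solve_ik(*pose(r(t),r(f),L,r(b))) is not None),end=' | ')
print()
o=[np.pi,0,np.pi/2]
bot.grip(0.35,20)
bot.move_ptp([539,3,170],o)
bot.movel([539,3,23],max_speed=150)
s0=bot.get_state(); print(s0['tcp_pos'].round(1),s0['contact_force'].round(2),s0['opening'])
bot.movel([539,113,23],max_speed=50)
s=bot.get_state(); print(s['t'],s['tcp_pos'].round(1),s['contact_force'].round(2))
bot.movel([539,95,23],max_speed=80); bot.movel([539,80,200],max_speed=200)
bot.movel([480,-120,260],max_speed=250)
im=imaging.capture('top'); cv2.imwrite('pics/top1.png',im)
hsv=cv2.cvtColor(im,cv2.COLOR_BGR2HSV); m=(hsv[...,1]<60)&(hsv[...,2]>110); m[:,:215]=0;m[:,390:]=0;m[:170]=0;m[300:]=0
for c in blobs(m,150): print(cv2.minEnclosingCircle(c),onz('top',cv2.minEnclosingCircle(c)[0],51).round(1))
cv2.imwrite("pics/crop2.png",cv2.resize(im[160:310,190:390],None,fx=4,fy=4,interpolation=cv2.INTER_CUBIC)); print(bot.get_state()['t'])
```

```text
35 60 80 | 35 75 72 | 35 90 68 | 40 60 82 | 40 75 82 | 40 90 80 | 45 60 78 | 45 75 74 | 45 90 74 | 
[539.7   2.8  23.7] [ 0.39 -0.01 -0.17] 0.35097919286169177
6.4417 [539. 113.  23.] [ 0.07 -0.29 -0.32]
((377.0, 242.0), 31.384809494018555) [ 565.  -155.2   51. ]
((259.30950927734375, 254.29762268066406), 11.313551902770996) [538.4 147.5  51. ]
((234.5, 191.77272033691406), 11.327125549316406) [702.9 210.8  51. ]
8.925
```

View pics/crop2.png

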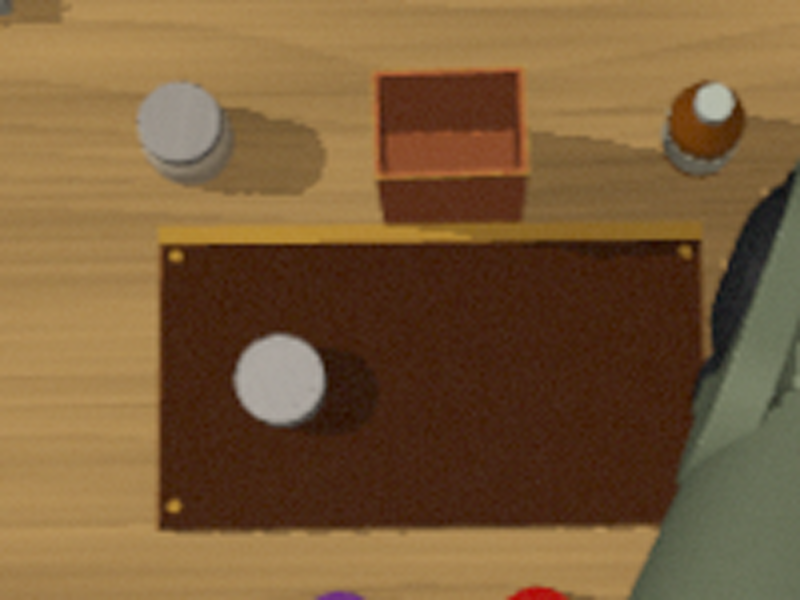

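The tin now stands at (538,147.5), which is 112 mm off the vase's centre line and on the board. The vase hasn't moved. Next I'll straddle the back wall.

Run:
```python
from h import *
r=np.radians; B=r(40); L=23
p,o=pose(0,0,L,B,dx=2)
bot.grip(0.235,20)
bot.move_ptp(p+[0,0,70],o)
print(bot.get_state()['qpos'].round(2), [None if solve_ik(*pose(r(t),r(min(t,74)),L,B)) is None else solve_ik(*pose(r(t),r(min(t,74)),L,B)).round(2).tolist() for t in (0,30,60,90)])
cv2.imwrite('pics/w1.png',imaging.capture('wrist'))
print(bot.movel(p,max_speed=50,threshold=4))
s=bot.get_state(); print(s['t'],s['tcp_pos'].round(1),p.round(1),s['contact_force'].round(2))
im=imaging.capture('side'); t=imaging.capture('top')
a=cv2.resize(im[130:330,170:370],(400,400)); b=cv2.resize(t[140:280,240:380],(400,400))
cv2.imwrite('pics/in.png',np.hstack([a,b]))
```

```text
[-0.3   0.78  0.33  1.37  0.66  1.18] [[-0.3, 0.83, 0.24, 1.23, 0.66, 1.18], [-0.41, 0.47, -0.49, 0.47, 0.84, 1.03], [-0.57, 0.51, -1.04, -0.49, 1.12, 0.91], [-0.69, 0.96, -1.23, -1.27, 1.3, 0.85]]
False
11.875 [710.2  49.5 142.8] [710.   49.6 142.4] [-0.09 -0.09  0.71]
```

View pics/in.png

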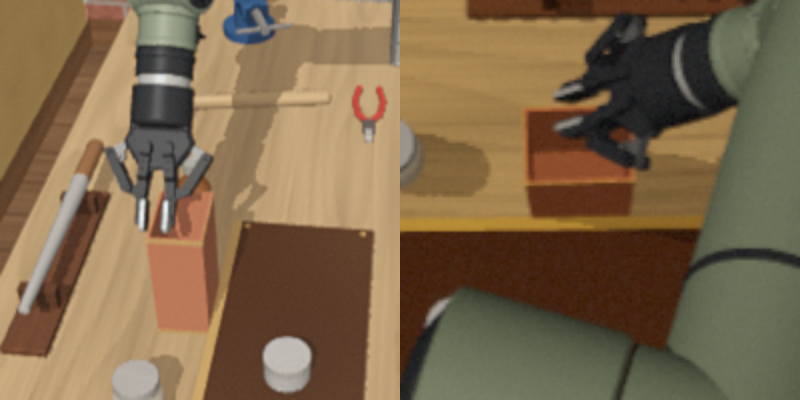

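The side crop shows the left fingertip (143,228) outside the back wall and the right one (167,228) inside it. The top crop agrees, with fingertips at rows 92 and 127 and the rim at row 108. Force is near zero, so I'll start tipping in small steps while watching the force.

```bash
cat > tip.py <<'E'
import sys
from h import *
r=np.radians; B=r(40); L=23
a,b,st,sp=map(float,sys.argv[1:5])
log=[]
for t in np.arange(a,b+.01,st):
    p,o=pose(r(t),r(min(t,74)),L,B)
    bot.movel(p,o,max_speed=sp)
    s=bot.get_state(); log.append(f"{t:.0f}:{s['contact_force'].round(1).tolist()}")
    if np.linalg.norm(s['contact_force'])>18: log.append('STOP'); break
print(*log,sep=' '); print(s['t'],s['tcp_pos'].round(1),p.round(1))
im=imaging.capture('side'); cv2.imwrite(f'pics/s{int(b)}.png',cv2.resize(im[150:350,190:440],None,fx=2.4,fy=2.4))
E
python3 tip.py 4 36 4 50
```

```text
4:[0.7, -0.4, -0.7] 8:[1.4, -1.1, -0.2] 12:[0.8, -0.1, -0.2] 16:[0.6, 0.9, 0.7] 20:[0.2, 0.1, -0.4] 24:[1.1, 0.1, -0.3] 28:[0.8, 0.2, 0.6] 32:[-0.8, -0.4, 0.7] 36:[-0.6, 0.3, -0.8]
15.1583 [621.7  49.5 156.2] [621.4  49.6 156.2]
```

View pics/s36.png

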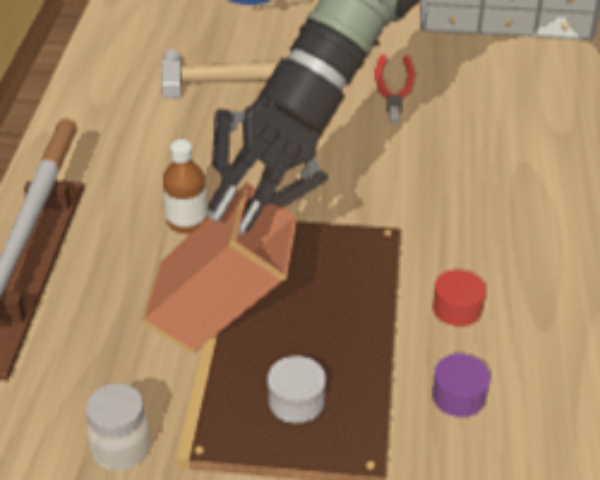

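The vase has tipped about 40° over the brass edge and rests on the inner finger. The bottle and tin are untouched, and forces are about 1 N. I'll continue lowering.

```bash
python3 tip.py 40 76 4 50
```

```text
40:[-0.4, -0.3, 0.1] 44:[-0.0, -0.1, -1.3] 48:[0.7, -0.8, -1.7] 52:[-0.1, -0.9, -1.0] 56:[-0.6, 0.0, -1.5] 60:[-0.2, -0.5, -0.8] 64:[-1.5, 0.8, -0.3] 68:[-0.7, -0.2, -0.2] 72:[-0.2, -0.4, -1.5] 76:[-0.3, 0.1, -1.8]
18.7167 [536.7  49.4 108.6] [536.3  49.6 108.6]
```

View pics/s76.png

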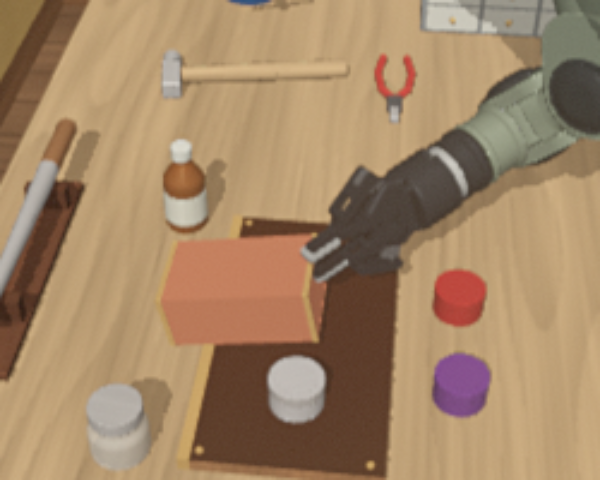

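The vase is near 80°, square, and carried on the inner finger. Next is the slow final descent, then a check before withdrawing.

```bash
python3 tip.py 78 90 2 25
```

```text
78:[0.5, -0.1, -1.2] 80:[1.2, -1.4, -1.3] 82:[0.7, 0.2, -2.2] 84:[0.2, -0.4, -1.4] 86:[0.3, -0.1, -0.3] 88:[0.5, 0.2, 0.3] 90:[-0.2, -0.2, 1.8]
21.3333 [516.4  49.6  75.5] [516.4  49.6  75.6]
```

View pics/s90.png

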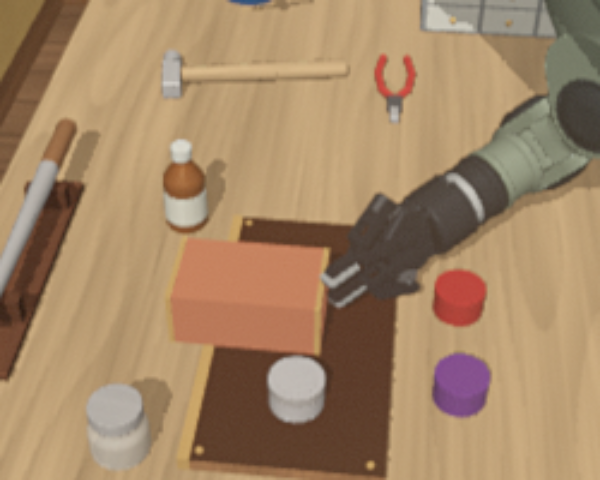

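The vase lies flat and square with its foot at the brass edge, and the force is almost nothing. I'll withdraw horizontally out of the mouth, then verify.

Run:
```python
from h import *
s=bot.get_state(); p=np.array(s['tcp_pos'])
for d in ([-.75,-.66,.02],[-1,0,.02],[-.6,-.8,.02]):
    try: print(d,bot.movel(p+[0,0,2],max_speed=20), bot.movel(p+np.array(d)*50+[0,0,2],max_speed=50)); break
    except bot.IKError as e: print('ik',d,e)
print(bot.get_state()['contact_force'].round(2),bot.get_state()['tcp_pos'].round(1))
q=np.array(bot.get_state()['tcp_pos'])
for d in ([-20,-60,120],[0,-60,120],[0,-40,60]):
    try: bot.movel(q+d,max_speed=120); break
    except bot.IKError as e: print('ik',d)
try: bot.move_ptp([400,-350,300],[np.pi,0,np.pi/2])
except bot.IKError: print('ik3')
s=bot.get_state(); print(s['t'],s['tcp_pos'].round(1),s['contact_force'].round(1))
t=imaging.capture('top'); sd=imaging.capture('side'); cv2.imwrite('pics/topf.png',t)
cv2.imwrite('pics/fin.png',np.hstack([cv2.resize(t[150:310,200:400],(400,320)),cv2.resize(sd[200:360,190:390],(400,320))]))
```

```text
[-0.75, -0.66, 0.02] False False
[0.49 0.29 0.39] [478.9  16.7  78.5]
25.35 [ 399.4 -348.8  298.2] [ 0.1  1.4 -0.3]
```

View pics/fin.png

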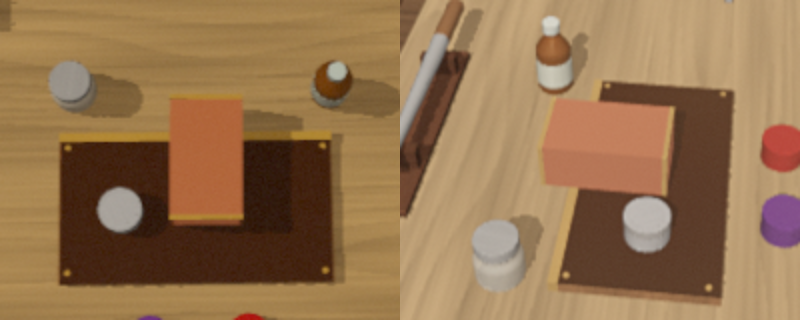

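It lies flat with the mouth towards the robot, and the tin stands clear. A quick check of the overhang and angle before handing in.

Run:
```python
from h import *
im=cv2.imread('pics/topf.png'); hsv=cv2.cvtColor(im,cv2.COLOR_BGR2HSV)
m=(hsv[...,0]<24)&(hsv[...,1]>120)&(hsv[...,2]>145); w=np.zeros_like(m); w[190:265,278:330]=1
c=blobs(cv2.morphologyEx((m&w&(hsv[...,0]<14)).astype(np.uint8),cv2.MORPH_OPEN,np.ones((3,3))))[0]
R=cv2.minAreaRect(c); b=np.array([onz('top',q,82) for q in cv2.boxPoints(R)]); print(R,b.round(1))
e=b[np.argsort(b[:,0])]; d=e[2:].mean(0)-e[:2].mean(0); print('foot x',e[2:].mean(0)[0].round(1),'mouth x',e[:2].mean(0)[0].round(1),'len',np.linalg.norm(d).round(1),'ang',np.arctan2(d[1],d[0]).round(3))
```

```text
((303.0, 228.0), (56.0, 36.0), 90.0) [[672.3  79.1  82. ]
 [670.9 -12.3  82. ]
 [527.6  -9.3  82. ]
 [529.1  80.8  82. ]]
foot x 671.6 mouth x 528.4 len 143.2 ang -0.016
```

Run:
```python
from h import *
im=cv2.imread('pics/topf.png').astype(int)
for u in (292,303,314):
    g=np.abs(np.diff(im[190:270,u],axis=0)).sum(1); k=[(190+i,int(g[i])) for i in np.argsort(-g)[:8]]; print(u,sorted(k))
for v in (196,197,198,199): print(v,onz('top',(303,v),82)[0].round(1))
for v in (258,259,260): print(v,onz('top',(303,v),82)[0].round(1))
```

```text
292 [(np.int64(192), 21), (np.int64(196), 24), (np.int64(198), 39), (np.int64(199), 34), (np.int64(259), 87), (np.int64(261), 72), (np.int64(262), 60), (np.int64(266), 27)]
303 [(np.int64(196), 30), (np.int64(199), 29), (np.int64(256), 29), (np.int64(258), 48), (np.int64(259), 51), (np.int64(261), 81), (np.int64(262), 89), (np.int64(265), 32)]
314 [(np.int64(196), 28), (np.int64(199), 26), (np.int64(256), 25), (np.int64(258), 31), (np.int64(259), 66), (np.int64(261), 78), (np.int64(262), 98), (np.int64(268), 25)]
196 681.9
197 679.3
198 676.8
199 674.2
258 523.3
259 520.8
260 518.3
```

The foot edge is 37 mm (±3) beyond the brass, inside the 45 mm limit. The measured length is 161 mm and the vase is square to about 0.01 rad, so I'm handing in.

```bash
python3 -c "
from bench import bot
print(bot.sign_off(), bot.get_state()['t'])"
```

```text
the job is handed in; nothing more can be done
the job is handed in; nothing more can be done
```

The job is handed in, verdict not shown: the tin was slid clear and stands on the board, and the vase was let down gently to lie flat and square, mouth to the robot, though it slid about 20 mm so its foot is about 37 mm past the brass edge (limit 45).

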